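Pop the steel ball out of the launcher and trap it on the track

TASK

Press the black spring plunger of the marble launcher all the way down with one finger, so that it pops the steel ball over the crest onto the sloping track, and trap the ball against the other finger, standing in the track below it, before it runs off the open end. Do not pick the ball up, and leave everything else on the shelf where it is. Finish while still holding: plunger kept down under one finger, ball at rest on the track against the other.

Things in the scene. Friction and masses are not known exactly. Their poses are not given: they have to be found in the camera images.
- launcher: Marble launcher fixed to the shelf: base plate 176 x 62 mm, grey housing with black plunger, grey two-rail track. Origin on the shelf straight below the ball's seat; z up; x points downhill along the track. Plunger centre at x = -32 mm, seat at 0, crest at 9, then a straight 6 degree fall to the open end at 110. But for ball, plunger and pusher nothing rises above the rails.
- plunger (a joint): Travel of the plunger, m: 0 up, 0.012 fully down; spring 2.4 N at the top, 7.2 N fully down, comes back up when let go. It drives a steel pusher plate along the track behind the ball, from launcher x = -13 to +4 mm, its top 71 mm above the shelf. After 6 to 10 mm of travel the ball is over the crest and rolls off, reaching the open end in 1 to 2 s.
- plunger_top (a point): Centre of the plunger's flat top (black block, 28 mm along the track, 32 mm across); moves with it. 71 mm above the shelf when up, 59 mm fully down: then still 4 to 6 mm above the rails, so a second fingertip at that height over the track clears the rails and stands below the ball's middle.
- track_mid (a point): Point on the track's centre line at rail-top height (54 mm), 45 mm downhill of the seat, 77 mm from the plunger's centre: a good place for the trapping finger, whose face must stay at least 31 mm downhill of the seat so as not to jam the ball on the pusher. Rails 6 mm thick, 16 mm apart; tops 55 mm high at the seat, 57.5 mm at the crest.
- track_end (a point): Point on the track's centre line at rail-top height (47 mm), at the open end, 110 mm downhill of the seat. The sprung clamp 4 to 22 mm before it does not rise above the rails.
- ball: Polished steel ball, 24 mm diameter, about 57 g, loose, origin at its centre. It rests in the seat between plunger and crest, its centre 65 mm above the shelf; on the track 45 mm downhill its centre is 63 mm above the shelf.
- jack: Bystander: a loose steel jack, about 20 mm high, beside the launcher; origin on its underside.
- funnel_cup: Bystander: orange plastic funnel-shaped cup, 68 mm high, 72 mm across the mouth, beside the launcher; origin under its centre.
- marble_jar: Bystander: closed glass jar of blue marbles, 80 mm diameter, 102 mm high; origin under its centre.
- ramekin: Bystander: white ceramic ramekin of steel jacks, 88 mm diameter, 40 mm high; origin under its centre.
- ring_stand: Bystander: wooden ring, 48 mm diameter, 12 mm high, with the black ball on it; origin under its centre.
- silicone_ball: Bystander: black silicone ball, 40 mm diameter, on the wooden ring; origin at its centre.
- spare_track: Bystander: spare grey plastic U-shaped track piece, 150 x 34 x 18 mm, lying flat; origin under its centre.

How it is judged:
By the outcome, as a careful person would: the job done as asked, in the order asked, and still so for the second after the job is handed in, while the arm keeps its last pose, push and grip.
It also fails if it takes over 29 s, if anything falls off the work surface, if the arm or the gripper's body presses on something with over 40 N, if the wrist force passes 120 N, or if a joint passes its speed limit or range.

ROBOT

A 6-joint arm with a two-finger parallel gripper is mounted at the origin on the work surface. World frame = base frame: x ahead of the robot, y to its left, z up, the work surface at z = 0. Lengths are in mm, angles in rad, forces in N, time in s.
With the tool pointing down it reaches from about 350 to 975 mm from the base axis. Payload 7.1 kg.
Tool frame: the origin (TCP) lies on the centre line of the jaws, within the pads' length; the fingertips stand ctrl.tcp_to_tips ahead of it and the grasp point (between the pads) lies 3 mm ahead of it (ctrl.tcp_to_tips is the distance from the TCP to the fingertips, in mm); z points along the fingers, y is the line along which they close (so a half turn about z gives the same grasp; the last joint's range is limited). The gripper opens to 88 mm and grips with 3 to 60 N. Pads are 20 mm wide; open, the fingers measure 115 mm over their backs; the gripper's body (75 mm by 178 mm) begins 61 mm behind the grasp point.
Start: joints at [-1.359, 0.423, 1.63, -0, 1.089, -0.019], TCP at [142.992, -608.406, 244.675] pointing down, gripper open.
Joint ranges: [-3, 3], [-0.9, 2.11], [0.09, 2.58], [-1.31, 4.45], [0.11, 2.69], [-2.54, 2.54]. Speed limits (rad/s): [2.39, 2.39, 3.01, 3.14, 3.14, 3.14].

INTERFACE

Orientations are given as a rotation vector (axis times angle).
In Python, from bench import readout, camera, calibration, finish_job, ctrl gives the robot as it stands. The module is installed in compiled form; this text tells all that it offers.
- The arm moves only by the tool carry_out, never from a script. Its argument "series" is a list of rows, each a list of 3 entries, a list of its own where there are three numbers: the finger opening in mm, from 0 to 87.8, then the shift along the world's x, y, z in mm, then the turn about the world's z in degrees. A call has 1 to 8 rows; each row shifts and turns the commanded pose from where the row before left it; what a row does not reach is not made up. A row lasts 1/10 s, in which the tool goes at most 50 mm and 8.59 degrees, less where a joint would pass 70% of its speed; a pose out of reach is approached as far as the arm can. A call with a gripper value outside its range is refused whole. The fingers move at their own pace and stop on an object; "force" is the grip in N (left out, the last holds). Time passes only in rows, so rows that do not move let the fingers close. It gives the time, the measured TCP pose, the force, the opening and the grip force at its end, in the units of the state.
- readout.get_state(): the state, without advancing time (a new reading comes with each control period).
- camera(name): name is "scene" or "top" or "wrist"; returns the picture (420x560x3 uint8, blue, green, red); there is no depth.
- calibration(name): a dict with "fx", "fy", "cx", "cy" (pixels), "dist" ([k1, k2, p1, p2, k3] as OpenCV has them; the pictures are not rectified), "R" (3x3) and "t" (3): a world point X has camera coordinates R X + t. Camera axes: x right, y down, z forward; pixel columns grow to the right and rows downward; lengths in mm; the calibration is good to about 2 mm. A picture is of the moment at which its call begins: read the wrist's pose just before it. calibration takes no time and is no camera call; for the wrist camera it gives the pose at the moment of the call.
- finish_job(): hands the job in; it is judged then, once.
The state is a dict: "t": time; "joint_positions": joint angles; "joint_vel": joint speeds; "joint_torque": joint torques, N m; "position": TCP position; "tcp_rot": TCP orientation; "force": force on the tool from outside, world axes, zero at the start; "wrist_torque": the same for the moment, N m; "gripper_width": opening from 0.0 (shut) to 1.0 (fully open); "finger_force": force on a finger pad.
Only numpy, scipy, OpenCV 4.12 (cv2) and the standard library are available. Lean on these libraries where they do the work, as an engineer would, in place of code of your own. Each camera call takes 0.05 s, during which the arm holds its last target. There are 200 camera calls.

## Working session

There is one attempt and no reset: what is moved stays moved. The work goes in short steps, Python scripts to look and compute and a tool call to move; the robot and the scene stay as the last step left them, time stands still between calls to the robot, and variables do not carry over. Pictures are saved under pics/ and viewed, at most 10 in all, crops included, and the job is handed in when it is done.

Besides the shell and the picture viewer there is one more tool, called after "Call:" as a command line: name --argument value ..., lists and objects as JSON in quotes. carry_out: Moves the arm, as the interface text tells. Its arguments: {"type":"object","properties":{"series":{"type":"array","items":{"type":"array"}},"force":{"type":"number"}},"required":["series"]}

```bash
mkdir -p pics; python3 - <<'E'
from bench import readout,camera,calibration,ctrl
import cv2,numpy as np
s=readout.get_state();print(s, ctrl.tcp_to_tips)
a=camera("top");b=camera("scene")
cv2.imwrite("pics/top.png",a);cv2.imwrite("pics/scene.png",b)
for n in("top","scene"):
  c=calibration(n);print(n,c)
E
```

```text
{'t': 0.0, 'joint_positions': array([-1.35894570e+00,  4.23829509e-01,  1.63067541e+00, -7.51499468e-06,
        1.08862357e+00, -1.90019929e-02]), 'joint_vel': array([ 0.00013382, -0.00029236,  0.00131756, -0.00130723,  0.00124477,
        0.00056384]), 'joint_torque': array([ 1.22879988e-03, -5.44619501e+01, -2.73667020e+01,  6.44335337e-02,
        2.27390905e-02, -1.04633505e-04]), 'position': array([ 142.9166554 , -607.90290853,  243.91448847]), 'tcp_rot': array([-3.11916925e+00, -3.61647221e-01,  2.42551111e-04]), 'force': array([ 0.7755509 , -0.3538572 , -0.21058787]), 'wrist_torque': array([-0.01271366, -0.032718  , -0.03060306]), 'finger_force': 0.0, 'gripper_width': 0.99863641772252} 22.0
top {'fx': 411.71684225323384, 'fy': 411.71684225323384, 'cx': 278.4395535221344, 'cy': 208.09890559960036, 'dist': array([-0.0899317,  0.       ,  0.       ,  0.       ,  0.       ]), 'R': array([[-0.02170787, -0.99965208,  0.01498285],
       [-0.9976978 ,  0.02069749, -0.06458104],
       [ 0.06424846, -0.01635027, -0.99779998]]), 't': array([-8.40060207e-01,  5.05094460e+02,  1.24632414e+03])}
scene {'fx': 429.4769409522082, 'fy': 429.4769409522082, 'cx': 281.6319143968851, 'cy': 215.22977975515047, 'dist': array([0.02389368, 0.        , 0.        , 0.        , 0.        ]), 'R': array([[-0.8426417 ,  0.53816584,  0.01823439],
       [ 0.32719236,  0.53861392, -0.77642785],
       [-0.42766825, -0.64828433, -0.6299423 ]]), 't': array([ 396.64536589, -112.10867007, 1340.00207329])}
```

View pics/top.png

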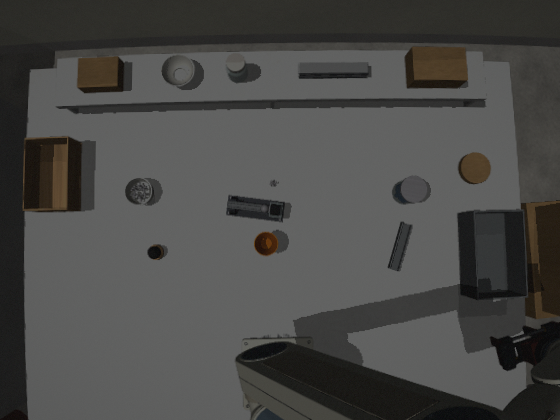

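View pics/scene.png

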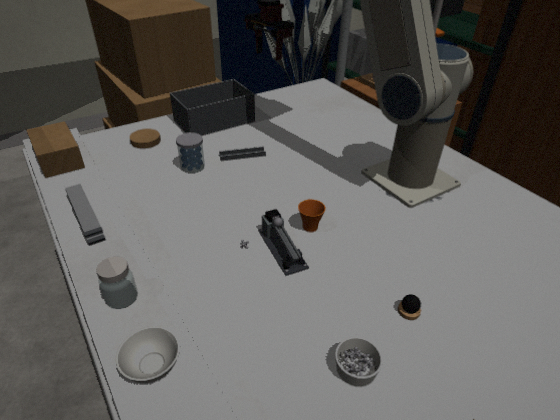

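The launcher sits near top-view px (256,208): plunger on the right (~277,210), open end on the left (~229,206). The funnel cup is at (266,244) and the jack at (274,183). Next I'll get an enlarged crop.

```bash
cat >h.py <<'E'
import numpy as np,cv2
from bench import calibration
def ray(name,uv,z,c=None):
    c=c or calibration(name)
    K=np.array([[c['fx'],0,c['cx']],[0,c['fy'],c['cy']],[0,0,1.]])
    p=cv2.undistortPoints(np.array([[uv]],float),K,np.array(c['dist']))[0,0]
    R=np.array(c['R']);C=-R.T@c['t'];d=R.T@np.array([p[0],p[1],1])
    return C+d*(z-C[2])/d[2]
E
python3 - <<'E'
from h import *
a=cv2.imread("pics/top.png")[170:265,215:300];a=cv2.resize(a,None,fx=6,fy=6,interpolation=cv2.INTER_CUBIC)
cv2.imwrite("pics/topc.png",np.clip(a*1.6,0,255).astype('uint8'))
for uv,z in [((277,210),71),((229,206),50),((256,208),60),((266,244),60),((274,183),10)]:print(uv,ray("top",uv,z))
E
```

```text
(277, 210) [495.94472708  -6.32257183  71.        ]
(229, 206) [512.13112334 136.38431889  50.        ]
(256, 208) [503.82165872  55.53852271  60.        ]
(266, 244) [396.99244108  28.08310154  60.        ]
(274, 183) [5.83481218e+02 3.84222539e-01 1.00000000e+01]
```

View pics/topc.png

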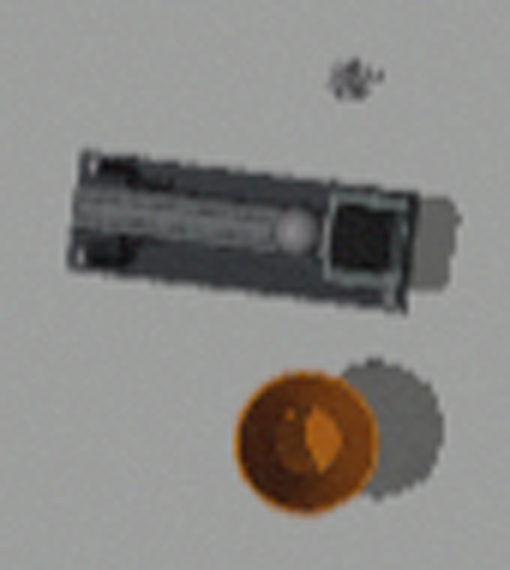

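```bash
python3 - <<'E'
from h import *
f=lambda x,y,z:ray("top",(215+x/6-.4,170+y/6-.4),z)
p=f(364,238,71);b=f(295,230,65);e=f(78,208,47)
print(p,b,e)
d=e-p;print(np.degrees(np.arctan2(d[1],d[0])),np.hypot(*d[:2]),"pb",np.hypot(*(b-p)[:2]))
E
```

```text
[498.20464878  -1.2859801   71.        ] [503.21511221  32.46510554  65.        ] [517.63359168 140.81666549  47.        ]
82.21452468333855 143.4247039624725 pb 34.120969008989434
```

Call:
carry_out --series '[[66, [24, 44, 0], -2.5], [66, [24, 44, 0], -2.5], [66, [24, 44, 0], -2.5], [66, [24, 44, 0], -2.5], [66, [24, 44, 0], -2.5], [66, [24, 44, 0], -2.5], [66, [24, 44, 0], -2.5], [66, [24, 44, 0], -2.5]]'

```text
t: 0.9
position: [334.9, -255.4, 244.7]
tcp_rot: [-3.136, 0.189, -0.0]
force: [0.6, 0.0, -0.6]
gripper_width: 0.753
finger_force: 0.0
```

Call:
carry_out --series '[[66, [21, 36.5, -5], 0], [66, [21, 36.5, -5], 0], [66, [21, 36.5, -5], 0], [66, [21, 36.5, -5], 0], [66, [21, 36.5, -5], 0], [66, [21, 36.5, -5], 0], [66, [21, 36.5, -5], 0], [66, [21, 36.5, -5], 0]]'

```text
t: 1.7
position: [502.9, 36.5, 204.3]
tcp_rot: [3.136, -0.185, -0.001]
force: [0.1, -1.4, 0.6]
gripper_width: 0.752
finger_force: 0.0
```

Call:
carry_out --series '[[66, [0, 0, 0], 0], [66, [0, 0, 0], 0]]'

```text
t: 1.9
position: [502.2, 35.4, 204.1]
tcp_rot: [3.136, -0.182, -0.002]
force: [0.1, 0.4, -0.5]
gripper_width: 0.756
finger_force: 0.0
```

```bash
python3 - <<'E'
from h import *
from bench import camera,readout
import json
s=readout.get_state();c=calibration("wrist");a=camera("wrist")
cv2.imwrite("pics/w1.png",a)
json.dump({k:np.array(v).tolist() for k,v in c.items()},open("w1.json","w"))
print(s['t'],s['position'],s['tcp_rot'],s['force'],s['gripper_width']);R=np.array(c['R']);print(-R.T@c['t'],R)
E
```

```text
1.9 [502.18290141  35.44658298 204.09748064] [ 3.13598484e+00 -1.82075363e-01 -2.22575077e-03] [ 0.12783125  0.43189208 -0.45092537] 0.756364850773635
[580.18259066  26.6451854  344.76711477] [[-0.11547228 -0.99330738 -0.00256826]
 [-0.95187445  0.10991595  0.28610054]
 [-0.28390349  0.03548134 -0.95819616]]
```

View pics/w1.png

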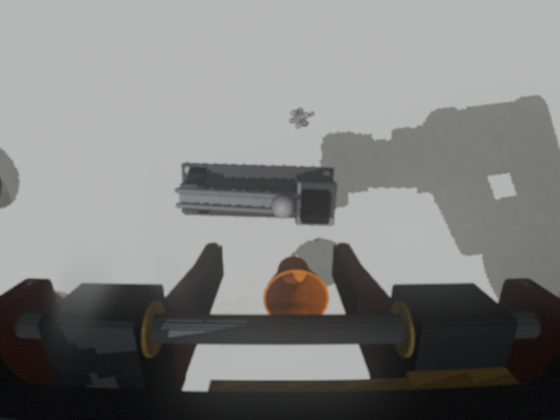

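Wrist view: black plunger top at about (316,206), ball at (283,207), open end at about (180,198). The long edges run almost level in the image. I'll refine these numerically.

```bash
python3 - <<'E'
from h import *
import json
c=json.load(open("w1.json"));a=cv2.imread("pics/w1.png")
r=a[150:235,165:350]
cv2.imwrite("pics/w1c.png",cv2.resize(np.clip(r*1.5,0,255).astype('uint8'),None,fx=4,fy=4,interpolation=cv2.INTER_CUBIC))
g=cv2.cvtColor(a,cv2.COLOR_BGR2GRAY);m=np.zeros_like(g);m[185:225,296:340]=(g[185:225,296:340]<38)*255
n,l,st,ce=cv2.connectedComponentsWithStats(m);i=1+st[1:,4].argmax();print(st[i],ce[i],ray("",ce[i],71,c))
for uv,z in [((283,207),65)]:print(ray("",uv,z,c))
E
```

```text
Traceback (most recent call last):
ValueError: attempt to get argmax of an empty sequence
```

View pics/w1c.png

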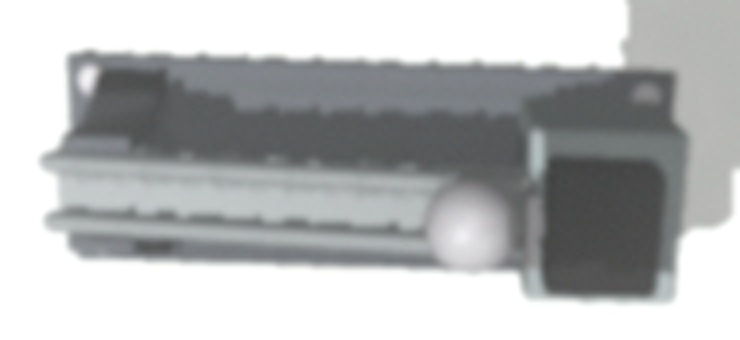

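```bash
python3 - <<'E'
from h import *
import json
c=json.load(open("w1.json"));print(c['fx'])
f=lambda x,y,z:ray("",(165+x/4-.4,150+y/4-.4),z,c)
P={'pl_c':(604,225,71),'pl_l':(543,225,71),'pl_r':(665,225,71),'pl_t':(604,158,71),'pl_b':(604,292,71),'ball':(467,224,65),'r1':(45,160,47),'r2':(50,220,47),'r1b':(440,183,54),'r2b':(430,242,54)}
Q={k:f(*v) for k,v in P.items()}
for k in Q:print(k,Q[k].round(1))
an=lambda a,b:np.degrees(np.arctan2(*(Q[b]-Q[a])[[1,0]]))
print(an('r1b','r1'),an('r2b','r2'),an('pl_c','ball'))
e=(Q['r1']+Q['r2'])/2
d=e-Q['ball'];print(np.degrees(np.arctan2(d[1],d[0])),np.hypot(*d[:2]))
from scipy.spatial.transform import Rotation as Ro
y=Ro.from_rotvec([3.136,-.182,-.002]).as_matrix()[:,1];print('tooly',np.degrees(np.arctan2(-y[1],-y[0])))
E
```

```text
295.7984927311094
pl_c [ 5.009e+02 -4.000e-01  7.100e+01]
pl_l [502.6  14.1  71. ]
pl_r [499.2 -15.   71. ]
pl_t [517.3  -1.7  71. ]
pl_b [484.    0.9  71. ]
ball [503.3  32.3  65. ]
r1 [528.  139.3  47. ]
r2 [512.  141.4  47. ]
r1b [511.7  38.1  54. ]
r2b [496.6  42.5  54. ]
80.84733265284592 81.12597658833482 85.86844528769907
81.19215873242537 109.30719473237022
tooly 83.35706241678213
```

Call:
carry_out --series '[[66, [0.5, 1.3, -18], -0.7], [66, [0.5, 1.3, -18], -0.6], [66, [0.6, 1.2, -18], -0.6], [66, [0, 0, -16], 0], [66, [0, 0, -16], 0], [66, [0, 0, -12], 0], [66, [0, 0, -6], 0], [66, [0, 0, 0], 0]]'

```text
t: 2.75
position: [503.6, 37.9, 100.2]
tcp_rot: [3.132, -0.239, -0.002]
force: [0.8, -0.1, 0.9]
gripper_width: 0.754
finger_force: 0.0
```

```bash
python3 - <<'E'
from h import *
from bench import camera,readout
a=camera("wrist");b=camera("scene")[180:300,220:350]
print(readout.get_state())
b=cv2.resize(b,None,fx=3.2,fy=3.2,interpolation=cv2.INTER_CUBIC)
a=a[150:,60:500][:, :]
h=max(len(a),len(b));o=np.zeros((h,a.shape[1]+b.shape[1],3),'uint8');o[:len(a),:a.shape[1]]=a;o[:len(b),a.shape[1]:]=b
print(o.shape);cv2.imwrite("pics/n1.png",o[:, :][:600])
E
```

```text
{'t': 2.85, 'joint_positions': array([ 5.22539767e-02,  4.76089002e-01,  1.97891138e+00, -5.87844601e-05,
        6.86132089e-01,  1.77486824e+00]), 'joint_vel': array([ 0.00328048, -0.00805928, -0.00363966, -0.00026137,  0.00049319,
       -0.00052891]), 'joint_torque': array([-1.21150771e-01, -4.68944478e+01, -1.69826639e+01, -3.39921666e-03,
       -7.00235576e-02, -1.65527264e-03]), 'position': array([504.33502622,  38.28306034, 101.08152013]), 'tcp_rot': array([-3.13252933e+00,  2.38173208e-01, -7.24403390e-04]), 'force': array([ 0.26447347,  0.32848574, -0.28805472]), 'wrist_torque': array([ 0.02846832, -0.0154137 ,  0.0345873 ]), 'finger_force': 0.0, 'gripper_width': 0.7510509012111274}
(384, 856, 3)
```

```bash
python3 -c "
import cv2;a=cv2.imread('pics/n1.png');s=min(1,800/a.shape[1]);cv2.imwrite('pics/n1s.png',cv2.resize(a,None,fx=s,fy=s))"
```

```text
(no output)
```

View pics/n1s.png

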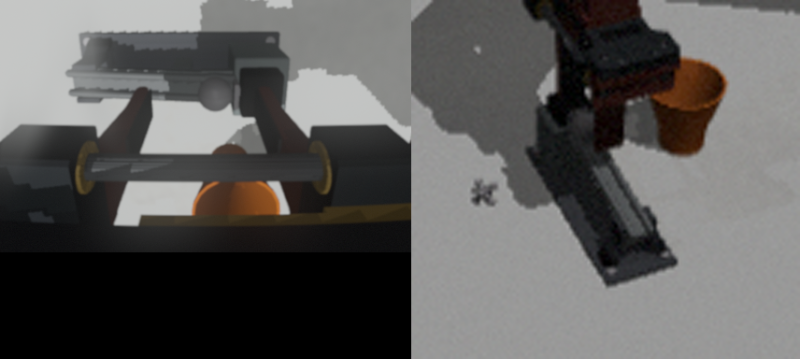

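The right finger is over the plunger and the left finger is over the track, but the left one looks as if it's near the cup-side rail. I'll check the lateral alignment by projection.

```bash
python3 - <<'E'
from h import *
c=calibration("wrist");K=np.array([[c['fx'],0,c['cx']],[0,c['fy'],c['cy']],[0,0,1.]])
R=np.array(c['R']);rv=cv2.Rodrigues(R)[0]
s=.9346
def pr(X):
    p=cv2.projectPoints(np.array([X],float),rv,np.array(c['t']),K,np.array(c['dist']))[0][0,0];return ((p-[60,150])*s).round(0)
d=np.array([np.cos(np.radians(81.3)),np.sin(np.radians(81.3)),0]);n=np.array([d[1],-d[0],0])
T=np.array([504.3,38.3,101.])
for k,o in (('trap',40),('plg',-40)):
    for w in(-10,0,10): print(k,w,pr(T+o*d+w*n+[0,0,-22]))
S=np.array([503.5,32,0])
for x,z in((-32,71),(0,65),(45,54),(110,47)):print(x,pr(S+x*d+[0,0,z]))
E
python3 - <<'E'
import cv2
a=cv2.imread('pics/n1.png')[20:140,60:330];cv2.imwrite('pics/n1z.png',cv2.resize(a,None,fx=2.9,fy=2.9,interpolation=cv2.INTER_CUBIC))
E
```

```text
trap -10 [144. 116.]
trap 0 [143. 102.]
trap 10 [142.  88.]
plg -10 [265. 116.]
plg 0 [266. 102.]
plg 10 [267.  88.]
-32 [261.  97.]
0 [213.  93.]
45 [152.  87.]
110 [69. 83.]
```

View pics/n1z.png

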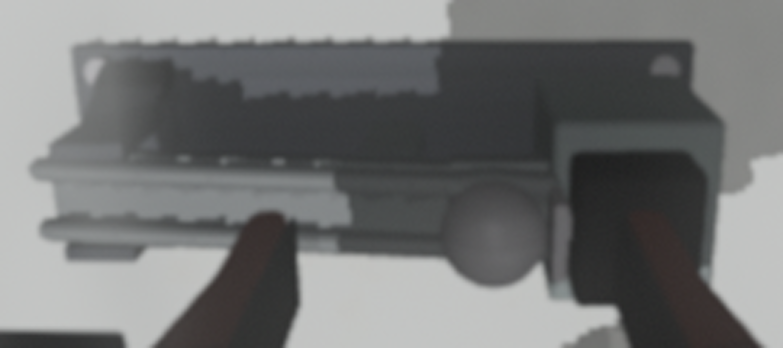

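The projections match: ball, track end and finger edges agree within 1–2 mm, and the fingers are centred. Pressing now.

Call:
carry_out --series '[[66, [0, 0, -6], 0], [66, [0, 0, -4], 0], [66, [0, 0, -4], 0], [66, [0, 0, -3.5], 0], [66, [0, 0, -3], 0], [66, [0, 0, 0], 0], [66, [0, 0, 0], 0], [66, [0, 0, 0], 0]]'

```text
t: 3.65
position: [504.9, 38.6, 81.1]
tcp_rot: [3.133, -0.237, 0.002]
force: [-1.8, 0.4, 14.0]
gripper_width: 0.755
finger_force: 7.2
```

```bash
python3 - <<'E'
from h import *
from bench import camera,readout
a=camera("wrist")[130:330,120:380]
s=readout.get_state();print(s['t'],s['position'],s['force'],s['wrist_torque'],s['finger_force'],s['gripper_width'])
cv2.imwrite("pics/p1.png",cv2.resize(a,None,fx=3,fy=3,interpolation=cv2.INTER_CUBIC))
E
```

```text
3.7 [504.86455156  38.57664378  81.13592482] [-1.16889821 -0.54918997 14.49163864] [-0.57400349  0.41018706 -0.0642952 ] 7.149752047844231 0.7551594917984636
```

View pics/p1.png

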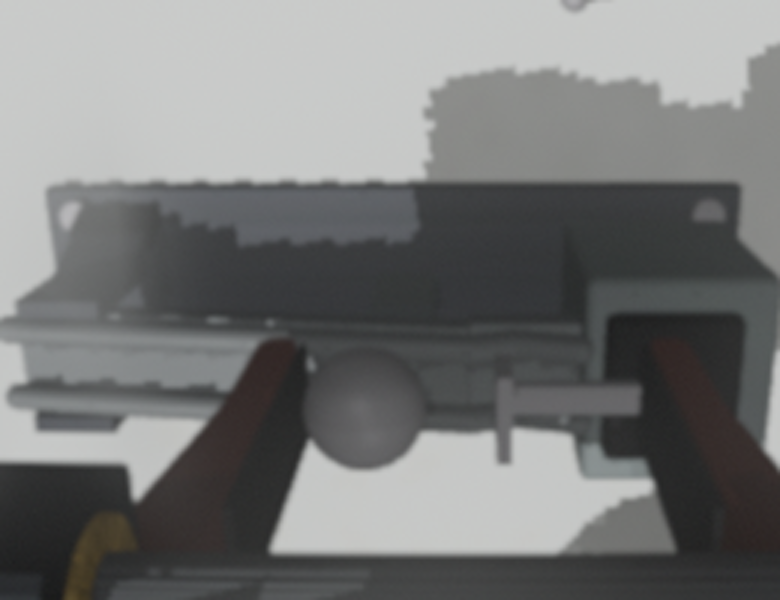

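The plunger is fully down (14 N exceeds the spring's 7.2 N, tip at 59 mm). The ball (about 365,408) rests on the trap finger, clear of the pusher at about (505,420). I'll let it settle and verify.

Call:
carry_out --series '[[66, [0, 0, 0], 0], [66, [0, 0, 0], 0], [66, [0, 0, 0], 0], [66, [0, 0, 0], 0], [66, [0, 0, 0], 0], [66, [0, 0, 0], 0], [66, [0, 0, 0], 0], [66, [0, 0, 0], 0]]'

```text
t: 4.5
position: [504.9, 38.6, 81.1]
tcp_rot: [3.133, -0.237, 0.002]
force: [-1.8, -0.3, 14.4]
gripper_width: 0.75
finger_force: 7.1
```

```bash
python3 - <<'E'
from h import *
from bench import camera,readout
import time
old=cv2.resize(cv2.imread("pics/p1.png"),(260,200),interpolation=cv2.INTER_AREA)
for i in range(2):
    a=camera("wrist")[130:330,120:380]
    d=cv2.absdiff(a,old)[110:160,98:145];print(d.mean(),d.max());old=a
s=readout.get_state();print(s['t'],s['position'],s['force'],s['joint_vel'].round(4))
E
```

```text
0.564822695035461 4
0.544113475177305 4
4.6 [504.8804735   38.568069    81.13841572] [-2.21573215 -0.67612199 14.58264987] [-0.0011 -0.0001 -0.0017  0.0011 -0.0002  0.0002]
```

The ball hasn't moved between pictures and the plunger is still held down, so I'm handing in.

```bash
python3 -c "
from bench import finish_job
print(finish_job())"
```

```text
the job is handed in; nothing more can be done
None
```

I handed the job in at about 4.6 s with the plunger held fully down under one finger and the ball at rest on the track against the other; the arm touched nothing else on the shelf that I could see.

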